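Weigh a rock core on the beam balance

ROBOT

A 7-joint arm with a two-finger parallel gripper is mounted at the origin on the work surface. World frame = base frame: x ahead of the robot, y to its left, z up, the work surface at z = 0. Lengths are in m, angles in rad, forces in N, time in s.
With the tool pointing down it reaches from about 0.35 to 0.9 m from the base axis. Payload 19.9 kg.
Tool frame: the origin (TCP) lies midway between the tips of the shut fingers; the grasp point (between the pads) lies 19 mm behind it (pinch_z is the distance from the TCP to the grasp point, in m); z points along the fingers, x is the direction in which the jaws open and shut, and the axes are right-handed (so a half turn about z gives the same grasp; the last joint's range is limited). The gripper opens to 94 mm and grips with 3 to 60 N. Pads are 16 mm wide; open, the fingers measure 119 mm over their backs; the gripper's body (75 mm by 177 mm) begins 78 mm behind the grasp point.
Start: joints at [1.28, 0.417, -0.01, 1.614, 0.005, 1.111, -0.053], TCP at [0.155, -0.606, 0.205] pointing down, gripper open.
Joint ranges: [-2.81, 2.81], [-0.39, 2.02], [-1.27, 1.25], [0.06, 2.57], [-1.19, 4.33], [0.19, 2], [-2.82, 2.82]. Speed limits (rad/s): [1.89, 1.89, 2.39, 2.39, 3.01, 3.01, 3.01].

INTERFACE

Orientations are given as a rotation vector (axis times angle).
In Python, from station import * gives the robot as it stands.
- The arm moves only by the tool send_rows, never from a script. Its argument "series" is a list that holds one entry, the list of rows, each a list of 5 numbers: the shift along the tool's x, y, z in cm, then the turn about the tool's z in degrees, then the finger opening in cm, from 0 to 9.4. A call has 1 to 8 rows; each row shifts and turns the pose as measured when the row begins, along the tool's axes as they then stand; what a row does not reach is not made up. A row lasts 1/8 s, in which the tool goes at most 62.5 mm and 10.7 degrees, less where a joint would pass 70% of its speed; a pose out of reach is approached as far as the arm can. A call with a gripper value outside its range is refused whole. The fingers move at their own pace and stop on an object; the grip force is fixed at half the most. Time passes only in rows, so rows that do not move let the fingers close. It gives the time, the measured TCP pose, the force and the opening at its end, in the units of the state.
- get_obs(): the state, without advancing time (a new reading comes with each control period).
- get_image(name): name is "side" or "top" or "wrist"; returns (picture, depth): 384x512x3 uint8, red, green, blue; 384x512 float32, m along the optical axis (not along the pixel's ray), 0 where there is no reading.
- camera_info(name): a dict with "vfov" (degrees; the focal length in pixels is half the picture's height over the tangent of half this angle, whatever the lens; pixels are square), "cx", "cy" (the principal point, pixels), "D" ([k1, k2, p1, p2, k3] as OpenCV has them; the pictures are not rectified), "camera_from_world" (4x4, takes a point from world to camera coordinates). Camera axes: x right, y down, z forward; pixel columns grow to the right and rows downward; lengths in m; the calibration is good to about 2 mm. A picture is of the moment at which its call begins: read the wrist's pose just before it. camera_info takes no time and is no camera call; for the wrist camera it gives the pose at the moment of the call.
- job_done(): hands the job in, once; it reports no verdict.
The state is a dict: "time": time; "q": joint angles; "qd": joint speeds; "joint_efforts": joint torques, N m; "eef_pos": TCP position; "eef_rot": TCP orientation; "wrist_force": force on the tool from outside, world axes, zero at the start; "ft_torque": the same for the moment, N m; "gripper_width": finger opening in m.
Only numpy, scipy, OpenCV 4.12 (cv2) and the standard library are available. Lean on these libraries where they do the work, as an engineer would, in place of code of your own. Each camera call takes 0.05 s, during which the arm holds its last target. There are 200 camera calls.

TASK

Hang the rock core, in its stirrup, from the seat at the short end of the beam balance: bring it in past the end of the beam and lower it gently until the beam has come down on its stop, then let go. Then pinch the brass poise lightly and slide it out along the beam until the beam floats level, and leave it balanced and still. Handle the balance lightly, never forcing or slamming the beam against its stops, and leave the other things on the bench alone.

Things in the scene. Friction and masses are not known exactly. Their poses are not given: they have to be found in the camera images.
- pivot (a point): the beam balance's pivot, 210 mm above the bench. The balance is a white base (110 x 360 x 34 mm) on feet, a white fork pillar (56 x 36 mm, up to 220 mm high) and a level aluminium beam on top of it. The entry's axes are those of the beam: y along the beam towards its short load end, z up across it, x level across the beam. Poise arm towards -y.
- seat (a point): axis of the bar when seated: an open V groove (24 mm wide across the beam, 22 mm open on top, horns 7 mm above this point) on the load end, 100 mm from the pivot and level with it. Axes as the beam's. The beam ends 15 mm beyond it and 21 mm below it; nothing rises above the horns within 80 mm. Under the load it sinks by up to 16 mm, yielding to 1 to 2 N, until the beam meets its stop.
- beam_tip (a point): red tip of the poise arm, 300 mm from the pivot, playing up and down inside a grey trig loop (red marks on its uprights at the level height; 44 mm wide, its top 255 mm above the bench, 292 mm from the pivot). Axes as the beam's.
- beam (a joint): tilt of the beam against its stops, rad: 0 level, positive with the load end down. The stops at -0.08 and +0.08 are rubber-mounted and yield when pressed: about 23 N on the seat tilts the whole beam past a harmful 0.12 (axes of pivot). Free and loaded, it tilts some 8 mrad per mm of poise off balance (6 to 11), lies on a stop beyond 10 mm, settles in 1 s. Empty, it balances with the poise at zero.
- poise (a joint): position of the brass poise along the beam, m: 0 at the zero mark, 35 mm from the pivot, growing outwards from the pivot to 0.21. The poise weighs 300 g, slides with about 2 N of friction and stays where it is left; it is left some way past zero, so the poise arm starts down. Each 100 g hung on the seat takes about 33 mm of poise travel.
- poise_knob (a point): centre of the square black knob (18 x 18 x 36 mm high) on top of the brass poise (31 mm across the beam, 30 mm along it); the knob's underside is 18 mm below this point, on the brass, and this point is 34 mm above the line of the beam's pivot. Axes as the beam's. Free on all sides above the brass. A pinch of 4 to 10 N is enough to slide it; 25 N a finger harms it.
- stirrup_knob (a point): centre of the square black knob (18 x 18 x 36 mm high) on top of the stirrup: an aluminium hanger, 199 mm high, standing upright on the bench on its round 68 mm foot, holding a brown rock core (38 mm x 76 mm) clamped between two upright legs. This point is 181 mm above the foot's underside. The stirrup with its core weighs between 0.22 and 0.48 kg. x runs across the stirrup from leg to leg, parallel to the bar; z up.
- stirrup_bar (a point): middle of the stirrup's 6 mm round steel cross bar, 31 mm below the centre of the knob and 13 mm below the knob's underside. The bar runs along x between the legs (46 mm apart inside); from the bar down to the core's strap is a free window 63 mm high, through which the end of the beam passes. When hung, the bar lies across the beam in the groove.
- spare_core: bystander: grey rock core standing on end, 38 mm across, 76 mm high; origin at the centre of its underside
- jar: bystander: clear specimen jar with a white cap, 64 mm across, 85 mm high; origin at the centre of its underside
- check_weight: bystander: brass check weight with a knob, 44 mm across, 60 mm high; origin at the centre of its underside
Not all that is in view belongs to the job. What is meant by the part that bears stirrup_knob is not blue, orange or red, and is the smaller of those in its own colour.

How it is judged:
By the outcome, as a careful person would: the job done as asked, in the order asked, and still so for the second after the job is handed in, with the robot touching nothing.
It also fails if it takes over 72 s, if anything falls off the work surface, if the arm or the gripper's body presses on something with over 40 N, if the wrist force passes 120 N, or if a joint passes its speed limit or range.

## Working session

There is one attempt and no reset: what is moved stays moved. The work goes in short steps, Python scripts to look and compute and a tool call to move; the robot and the scene stay as the last step left them, time stands still between calls to the robot, and variables do not carry over. Pictures are saved under pics/ and viewed, about 8 in all and at most 12, crops included, and the job is handed in when it is done.

Besides the shell and the picture viewer there is one more tool, called after "Emit:" as name(argument=value, ...), one argument or row to a line, values as JSON. send_rows: Moves the arm, as the interface text tells. Its arguments: {"type":"object","properties":{"series":{"type":"array"}},"required":["series"]}

```bash
mkdir -p pics; ls
cat > h.py <<'E'
from station import *
import numpy as np, cv2
from scipy.spatial.transform import Rotation as R
def K(ci):
    f=192/np.tan(np.radians(ci['vfov'])/2); return np.array([[f,0,ci['cx']],[0,f,ci['cy']],[0,0,1.]])
def ray(ci,uv):
    p=cv2.undistortPoints(np.array(uv,float).reshape(-1,1,2),K(ci),np.array(ci['D'],float)).reshape(-1,2)
    M=np.array(ci['camera_from_world']);d=np.c_[p,np.ones(len(p))]@M[:3,:3]; o=-M[:3,:3].T@M[:3,3]
    return o,d
def onz(ci,uv,z):
    o,d=ray(ci,uv); return o+d*((z-o[2])/d[:,2])[:,None]
def ond(ci,uv,dep):
    o,d=ray(ci,uv); return o+d*np.array(dep).reshape(-1,1)
def two(c1,u1,c2,u2):
    o1,d1=ray(c1,u1);o2,d2=ray(c2,u2);d1=d1[0];d2=d2[0]
    s=np.linalg.lstsq(np.c_[d1,-d2],o2-o1,rcond=None)[0]
    a=o1+s[0]*d1;b=o2+s[1]*d2; return (a+b)/2,np.linalg.norm(a-b)
def proj(ci,P):
    M=np.array(ci['camera_from_world']);
    return cv2.projectPoints(np.array(P,float).reshape(-1,1,3),cv2.Rodrigues(M[:3,:3])[0],M[:3,3],K(ci),np.array(ci['D'],float))[0].reshape(-1,2)
def snap(n,tag):
    ci=camera_info(n); im,d=get_image(n); np.savez(f'pics/{tag}.npz',im=im,d=d); 
    import pickle; pickle.dump(ci,open(f'pics/{tag}.pkl','wb'))
    return ci,im,d
def load(tag):
    import pickle; z=np.load(f'pics/{tag}.npz'); return pickle.load(open(f'pics/{tag}.pkl','rb')),z['im'],z['d']
def save(im,name,s=1):
    cv2.imwrite('pics/'+name,cv2.resize(im[:,:,::-1],None,fx=s,fy=s,interpolation=cv2.INTER_CUBIC))
E
python3 - <<'E'
from h import *
print(get_obs())
for n in ('side','top'):
    ci,im,d=snap(n,n+'0'); M=np.array(ci['camera_from_world']); print(n,ci['vfov'],ci['D'],-M[:3,:3].T@M[:3,3],M[:3,:3].round(2).tolist()); save(im,n+'0.png',1.5)
E
```

```text
pics
{'time': 0.0, 'q': array([ 1.27952286,  0.41796033, -0.01033494,  1.61419256,  0.00467769,
        1.11071292, -0.05302401]), 'qd': array([-1.75255073e-04,  1.25713990e-03,  1.62949741e-04, -8.24641470e-04,
       -7.86505746e-04,  7.39867212e-05, -9.03046566e-04]), 'joint_efforts': array([ 6.50158690e-04, -8.51255679e+01,  6.39333241e-01, -4.25994122e+01,
       -4.87760024e-02,  1.87197601e-02,  1.04635333e-04]), 'eef_pos': array([ 0.15440461, -0.60522012,  0.20482593]), 'eef_rot': array([-2.48028452e+00,  1.92698722e+00,  1.60497257e-03]), 'wrist_force': array([ 0.59371299,  1.28849379, -0.53320192]), 'ft_torque': array([ 0.03045553,  0.04523717, -0.06876184]), 'gripper_width': 0.09344034982617505}
side 55.3189146813628 [-0.10781714  0.          0.          0.          0.        ] [0.13855944 0.66076352 0.56419273] [[-0.8, -0.6, 0.0], [-0.3, 0.4, -0.87], [0.52, -0.69, -0.5]]
top 52.92123719832193 [-0.11464377  0.          0.          0.          0.        ] [0.44961579 0.07082836 1.29136034] [[0.0, -1.0, -0.02], [-0.99, 0.0, -0.12], [0.12, 0.02, -0.99]]
```

View pics/side0.png

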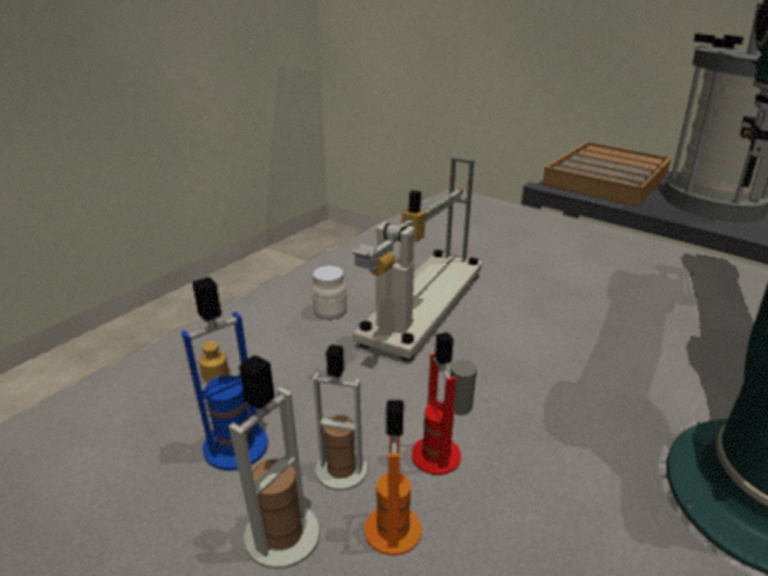

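View pics/top0.png

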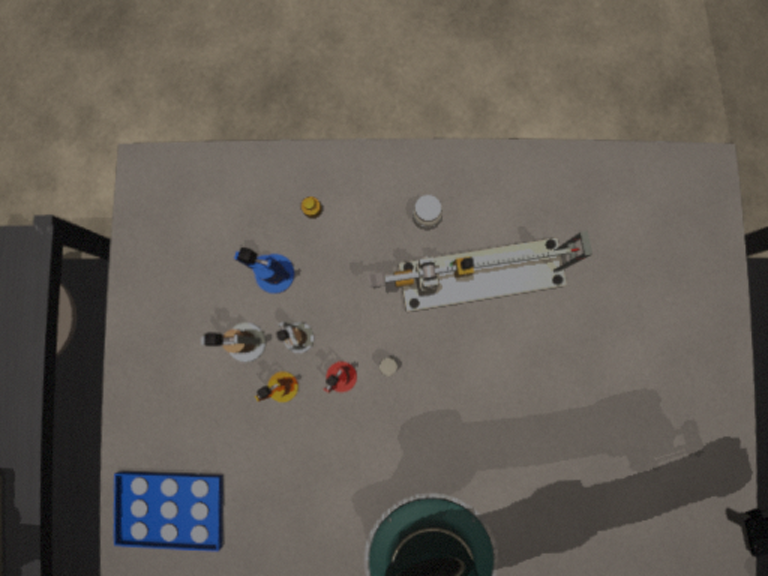

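Side view (1.5x pixels): the stirrups are blue (205,300), big aluminium (258,380), small aluminium (335,362), orange (395,417) and red (444,348). The one meant should be the small aluminium at (335,362): it is not blue, orange or red, and is the smaller of the two in its colour. In the top view its knob is at about (283,336). I'll confirm in a crop and measure.

Run:
```python
from h import *
cs,ims,ds=load('side0'); ct,imt,dt=load('top0')
def blobs(im,roi,name):
    x0,y0,x1,y1=roi; g=im[y0:y1,x0:x1].max(2)<50
    n,l,s,c=cv2.connectedComponentsWithStats(g.astype(np.uint8))
    for i in range(1,n):
        if s[i,4]>15: print(name,(c[i]+[x0,y0]).round(1),s[i]+np.array([x0,y0,0,0,0]))
blobs(ims,(110,110,330,300),'side'); blobs(imt,(130,150,400,280),'top')
a=cv2.resize(ims[215:330,150:260],None,fx=3.4,fy=3.4,interpolation=2)
b=cv2.resize(imt[150:250,240:400],None,fx=2.4,fy=2.4,interpolation=2); b2=cv2.resize(imt[200:260,130:230],None,fx=3,fy=3,interpolation=2)
H=np.zeros((440,780,3),np.uint8); H[:a.shape[0],:a.shape[1]]=a; H[:b.shape[0],385:385+b.shape[1]]=b; H[245:245+b2.shape[0],385:385+b2.shape[1]]=b2
save(H,'crop1.png')
```

```text
side [276.1 134. ] [273 127   8  15  94]
side [291.6 168.5] [290 167   5   4  17]
side [315.  173.7] [313 172   5   4  18]
side [137.7 199. ] [129 185  18  29 379]
side [243.2 216.8] [240 214   7   6  32]
side [271.3 225.4] [268 223   7   6  33]
side [295.5 231.9] [290 222  12  21 196]
side [223.  240.4] [218 230  11  22 209]
side [270.6 238.8] [266 237  10   4  20]
side [170.2 255.3] [155 238  28  40 645]
side [262.6 278.2] [258 267  11  24 237]
side [165.8 288.5] [164 285   4   8  20]
top [366.6 162.4] [364 160   6   5  20]
top [164.5 170.4] [159 165  12  11 100]
top [310.9 175.4] [308 173   7   6  39]
top [378.2 175.6] [371 172  14   8  25]
top [185.2 181.4] [179 175  14  13  95]
top [371.1 186. ] [369 184   5   5  20]
top [165.2 226.8] [160 221  13  13  82]
top [188.2 223. ] [185 220   7   7  31]
top [142.2 225.9] [137 222  12   8  83]
top [221.6 253.1] [218 251   7   6  22]
top [175.8 261.1] [172 258   8   8  42]
```

View pics/crop1.png

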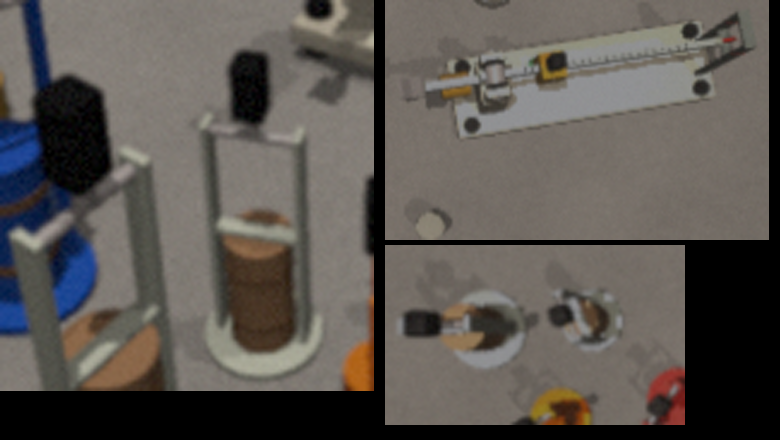

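The crop confirms it: the small aluminium stirrup with the brown core has its knob at side (223,240) and top (188,223); the bigger aluminium one stands at its left. Next, coarse positions from the two views.

Run:
```python
from h import *
cs,ims,ds=load('side0'); ct,imt,dt=load('top0')
def T(n,a,b): p,e=two(cs,a,ct,b); print(n,p.round(4),'gap',round(e,4))
T('stknob',(223,240.4),(188.2,223)); T('poise knob',(276.1,134),(310.9,175.4))
# bystander/other knobs
T('bigAl',(170.2,255.3),(142.2,225.9));T('red',(295.5,231.9),(221.6,253.1));T('orange',(262.6,278.2),(175.8,261.1));T('blue',(137.7,199),(164.5,170.4))
# base black feet screws: top plane ~ z .045
f=onz(ct,[(366.6,162.4),(371.1,186),(272,178),(277,202)],0.045); print(f.round(3))
# red tip
for n,im,roi in(('s',ims,(280,100,330,150)),('t',imt,(340,150,400,190))):
    x0,y0,x1,y1=roi;q=im[y0:y1,x0:x1].astype(int);m=(q[...,0]>q[...,1]+35)&(q[...,0]>q[...,2]+35);v,u=np.nonzero(m);print(n,list(zip(u+x0,v+y0))[:40])
ci=camera_info('wrist');M=np.array(ci['camera_from_world']);o=get_obs();Rt=R.from_rotvec(o['eef_rot']).as_matrix()
print('wristcam pos in tool',Rt.T@(-M[:3,:3].T@M[:3,3]-o['eef_pos']),'cam axes in tool (rows)',(M[:3,:3]@Rt).round(2).tolist(),ci['vfov'],'tool axes cols',Rt.round(3).tolist())
# foot: top view white pixels around small stirrup; depth of knob top
print('depthknob',ond(ct,[(188,223)],dt[223,188]).round(3))
```

```text
stknob [0.4849 0.2939 0.1807] gap 0.0003
poise knob [ 0.615  -0.055   0.2378] gap 0.0003
bigAl [0.4748 0.4137 0.2314] gap 0.0015
red [0.3996 0.1961 0.1795] gap 0.0008
orange [0.3757 0.3279 0.1809] gap 0.0009
blue [0.629  0.3525 0.239 ] gap 0.0005
[[ 0.689 -0.264  0.045]
 [ 0.61  -0.276  0.045]
 [ 0.636  0.049  0.045]
 [ 0.558  0.033  0.045]]
s []
t [(np.int64(384), np.int64(165)), (np.int64(381), np.int64(166)), (np.int64(382), np.int64(166)), (np.int64(383), np.int64(166)), (np.int64(384), np.int64(166)), (np.int64(385), np.int64(166)), (np.int64(381), np.int64(167)), (np.int64(382), np.int64(167))]
wristcam pos in tool [ 0.00023798 -0.07711524 -0.18042196] cam axes in tool (rows) [[1.0, 0.0, -0.0], [-0.0, 0.96, -0.26], [0.0, 0.26, 0.96]] 68.39777688142159 tool axes cols [[0.247, -0.969, -0.0], [-0.969, -0.247, 0.001], [-0.001, 0.0, -1.0]]
depthknob [[0.484 0.291 0.199]]
```

Emit:
send_rows(
  series=[
    [[-2.8,-4.5,-2.4,0,9.4],[-2.8,-4.5,-2.4,0,9.4],[-2.8,-4.5,-2.4,0,9.4],[-2.8,-4.5,-2.4,0,9.4],[-2.8,-4.5,-2.4,0,9.4],[-2.8,-4.5,-2.4,0,9.4],[-2.8,-4.5,-2.4,0,9.4],[-2.8,-4.5,-2.4,0,9.4]],
  ],
)

```text
time: 1.1
eef_pos: [0.4532, -0.2916, 0.3993]
eef_rot: [-2.473, 1.935, 0.012]
wrist_force: [0.5, -1.2, 0.1]
gripper_width: 0.0944
```

Run:
```python
from h import *
cs,ims,ds=load('side0')
p=onz(cs,[(210.5,251),(238.5,255)],0.151);print(p,np.degrees(np.arctan2(*(p[1]-p[0])[1::-1])))
```

```text
[[0.50906134 0.30227374 0.151     ]
 [0.46258545 0.28055448 0.151     ]] -154.95222196237654
```

Emit:
send_rows(
  series=[
    [[-5.6,-2.6,0,0,9.4],[-5.6,-2.6,0,0,9.4],[-5.6,-2.6,0,0,9.4],[0,0,0,0,9.4]],
  ],
)

```text
time: 1.6
eef_pos: [0.4903, -0.1029, 0.4009]
eef_rot: [-2.478, 1.926, 0.011]
wrist_force: [-0.1, -1.4, 0.1]
gripper_width: 0.0938
```

Run:
```python
from h import *
ci,im,d=snap('wrist','w1'); save(im,'w1.png',1.2)
```

Emit:
send_rows(
  series=[
    [[-5.6,-1.5,0,0,9.4],[-5.6,-1.5,0,0,9.4],[-5.6,-1.5,0,0,9.4],[0,0,0,0,9.4]],
  ],
)

```text
time: 2.15
eef_pos: [0.4931, 0.0677, 0.4005]
eef_rot: [-2.468, 1.943, 0.013]
wrist_force: [0.1, -1.0, -1.1]
gripper_width: 0.0939
```

Run:
```python
from h import *
ci,im,d=snap('wrist','w2'); save(im,'w2.png',1.2)
a=load('w1')[1]; save(np.hstack([a,im]),'w12.png',0.78)
```

```text
(no output)
```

View pics/w12.png

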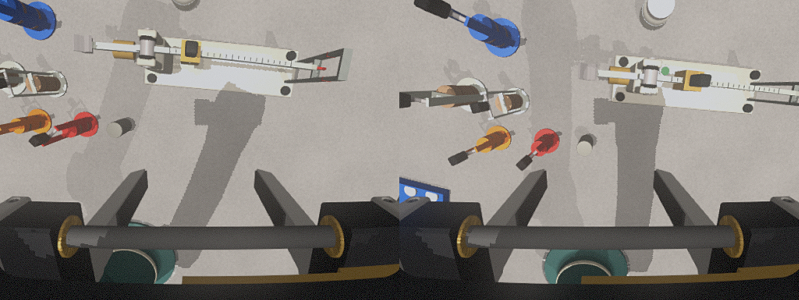

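w1 (left) shows the whole balance: load end (84,44), pillar (148,47), poise knob (191,47), red tip (320,69). w2 (right) shows the load end (590,72) and the stirrups at left. I'll enlarge both for exact pixels.

Run:
```python
from h import *
a=load('w1')[1];b=load('w2')[1]
A=cv2.resize(a[30:130,80:230],None,fx=5,fy=5,interpolation=2)[:295]; A=cv2.resize(a[35:95,85:245],None,fx=5,fy=5,interpolation=2); B=cv2.resize(b[65:125,225:385],None,fx=5,fy=5,interpolation=2)
save(np.vstack([A,B]),'beam.png')
for n,im,roi in(('w1',a,(380,60,460,110)),('w2',b,(470,90,512,130))):
    x0,y0,x1,y1=roi;q=im[y0:y1,x0:x1].astype(int);m=(q[...,0]>q[...,1]+50)&(q[...,0]>q[...,2]+50);v,u=np.nonzero(m);print(n,len(u),u.mean()+x0 if len(u) else 0,v.mean()+y0 if len(u) else 0,u.min()+x0 if len(u) else 0,u.max()+x0 if len(u) else 0)
```

```text
w1 47 412.40425531914894 87.82978723404256 406 421
w2 0 0 0 0 0
```

View pics/beam.png

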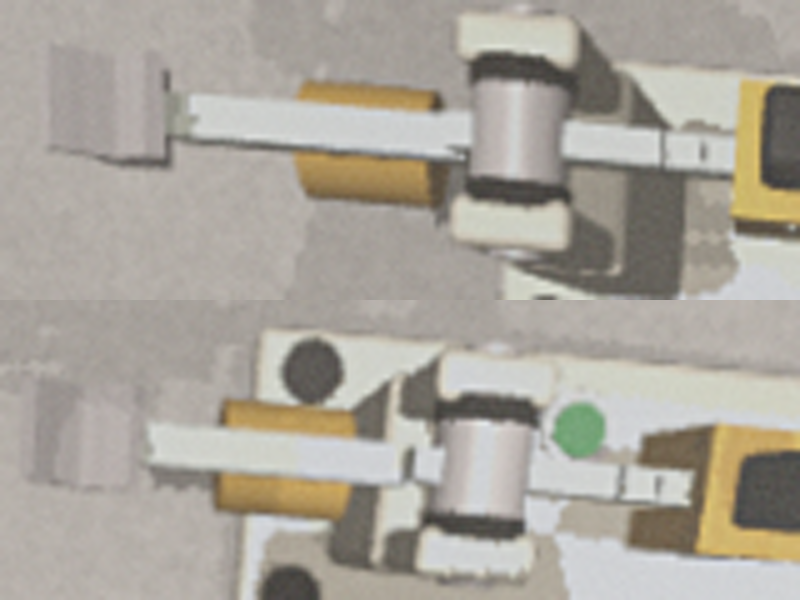

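Run:
```python
from h import *
c1,a,d1=load('w1');c2,b,d2=load('w2')
fa=lambda x,y:(85+x/5-.4,35+y/5-.4); fb=lambda x,y:(225+x/5-.4,65+(y-300)/5-.4)
P={}
for n,p,q in [('forkfar',(518,38),(495,375)),('forknear',(511,222),(474,550)),('drum',(520,128),(487,465)),('groove_far',(112,45),(80,378)),('groove_near',(112,155),(80,483)),('endcorner_far',(50,45),(28,375)),('endcorner_near',(50,150),(28,480)),('knobtop',(800,137),(776,490)),]:
    r,e=two(c1,fa(*p),c2,fb(*q)); P[n]=r
    u=fa(*p);v=fb(*q); print(n,r.round(4),'gap',round(e,4),'dep',ond(c1,[u],d1[int(round(u[1])),int(round(u[0]))]).round(4),ond(c2,[v],d2[int(round(v[1])),int(round(v[0]))]).round(4))
tip=onz(c1,[(412.4,87.8)],0.19)[0];tip2=ond(c1,[(412.4,87.8)],d1[88,412])[0];print('tip',tip,tip2)
pv=(P['forkfar']+P['forknear'])/2
ax=P['forkfar']-P['forknear'];print('pivot',pv,'fork axis deg',np.degrees(np.arctan2(ax[1],ax[0])))
for t in(tip,tip2):
  y=(pv-t)[:2];print('len',np.linalg.norm(y),'ydir deg',np.degrees(np.arctan2(y[1],y[0])),'seat',pv[:2]+.1*y/np.linalg.norm(y))
```

```text
forkfar [0.6255 0.017  0.2167] gap 0.0004 dep [[0.6246 0.0159 0.2207]] [[0.625  0.0178 0.221 ]]
forknear [0.584  0.0103 0.217 ] gap 0.0008 dep [[0.5834 0.009  0.222 ]] [[0.5842 0.0113 0.2221]]
drum [0.6053 0.0127 0.2159] gap 0.0005 dep [[0.6048 0.0108 0.2229]] [[0.6044 0.0139 0.2219]]
groove_far [0.6016 0.1152 0.2147] gap 0.0008 dep [[6.232e-01 2.324e-01 5.000e-04]] [[0.6197 0.133  0.0021]]
groove_near [0.5767 0.1094 0.2186] gap 0.0003 dep [[0.5766 0.1111 0.2155]] [[0.5769 0.1097 0.2154]]
endcorner_far [0.5983 0.127  0.2209] gap 0.0003 dep [[0.5977 0.1241 0.226 ]] [[0.5981 0.1265 0.225 ]]
endcorner_near [0.5743 0.1214 0.225 ] gap 0.0004 dep [[0.5793 0.2512 0.0012]] [[0.5777 0.1445 0.0012]]
knobtop [ 0.6167 -0.0547  0.2285] gap 0.0022 dep [[ 0.6133 -0.0574  0.2586]] [[ 0.6132 -0.0474  0.2468]]
tip [ 0.64996993 -0.27548464  0.19      ] [ 0.64971619 -0.27491126  0.19117842]
pivot [0.60476042 0.01365412 0.21688916] fork axis deg 9.210588825397657
len 0.29265187705988643 ydir deg 98.8867678067572 seat [0.5893122  0.11245368]
len 0.2920462315769456 ydir deg 98.85496287148648 seat [0.58936704 0.11246224]
```

Emit:
send_rows(
  series=[
    [[-5.5,-1.1,2.0,0,9.4],[-5.5,-1.1,2.0,0,9.4],[-5.5,-1.1,2.0,0,9.4],[-5.5,-1.1,2.0,0,9.4],[0,0,0,0,9.4]],
  ],
)

```text
time: 2.82
eef_pos: [0.4914, 0.2839, 0.3168]
eef_rot: [2.443, -1.969, -0.011]
wrist_force: [-0.9, -0.8, -0.7]
gripper_width: 0.0935
```

Run:
```python
from h import *
ci,im,d=snap('wrist','w3'); print(proj(ci,[[.485,.294,.199],[.485,.294,.15]]))
u,v=proj(ci,[.485,.294,.199])[0].astype(int)
save(im,'w3.png',1.5)
```

```text
[[246.69207747 189.39971629]
 [248.14157933 179.02169863]]
```

View pics/w3.png

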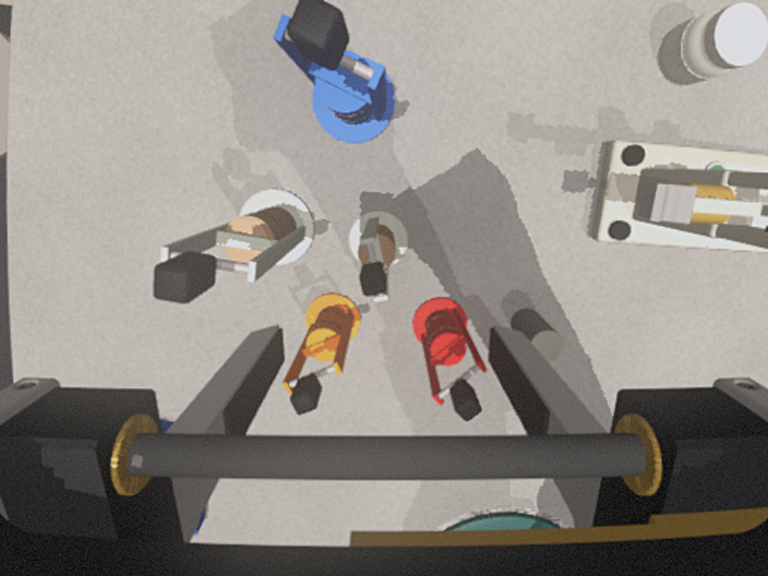

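w3: target knob at about (372,278), i.e. (248,186) unscaled, with leg tops above and below it. Red is at (466,400) and orange at (305,393). I'll use depth points for the knob's yaw.

Run:
```python
from h import *
ci,im,d=load('w3')
v,u=np.mgrid[110:215,215:285];v=v.ravel();u=u.ravel()
P=ond(ci,np.c_[u,v],d[v,u])
near=np.linalg.norm(P[:,:2]-[.485,.294],axis=1)<.05
k=near&(P[:,2]>.192);T=P[k]
r=cv2.minAreaRect((T[:,:2]*1000).astype(np.float32));print('knob top',k.sum(),r,'z',np.median(T[:,2]),T[:,:2].mean(0))
l=near&(P[:,2]>.135)&(P[:,2]<.162);L=P[l];c=L[:,:2].mean(0);w=np.linalg.svd(L[:,:2]-c)[2][0]
print('bar pts',l.sum(),c,'dir',np.degrees(np.arctan2(w[1],w[0])),np.ptp((L[:,:2]-c)@w), np.percentile(L[:,2],[5,50,95]))
o=get_obs();A=R.from_rotvec(o['eef_rot']).as_matrix();print(o['eef_pos'],np.degrees(np.arctan2(A[1,0],A[0,0])),'tilt',A[:,2])
```

```text
knob top 269 ((486.0409240722656, 292.4456787109375), (18.00861930847168, 18.131427764892578), 23.02094268798828) z 0.19979980756169774 [0.48696463 0.29251179]
bar pts 171 [0.49230639 0.29481717] dir -155.5306284199149 0.054140914032484846 [0.14169493 0.15421306 0.15691857]
[0.49246057 0.28176916 0.31755335] -77.89067655132429 tilt [-6.37145350e-03  8.55513787e-04 -9.99979336e-01]
```

Emit:
send_rows(
  series=[
    [[-1.2,0.4,3.0,-5.7,6.0],[0,0,3.0,-5.7,6.0],[0,0,1.5,0,6.0],[0,0,0,0,6.0]],
  ],
)

```text
time: 3.38
eef_pos: [0.4909, 0.2842, 0.2416]
eef_rot: [2.615, -1.734, -0.003]
wrist_force: [-0.1, -0.3, 0.1]
gripper_width: 0.0607
```

```bash
cat > st.py <<'E'
from h import *
import sys
def st(tx,ty,tz,ang):
    o=get_obs();A=R.from_rotvec(o['eef_rot']).as_matrix();p=o['eef_pos'];a=np.degrees(np.arctan2(A[1,0],A[0,0]))
    print('t',round(o['time'],2),'pos',p.round(4),'ang',round(a,2),'F',o['wrist_force'].round(2),'w',round(o['gripper_width'],4),'tilt',A[:2,2].round(4))
    print('delta tool cm',(A.T@(np.array([tx,ty,tz])-p)*100).round(2),'turn',round(a-ang,2))
if __name__=='__main__': st(*map(float,sys.argv[1:5]))
E
python3 st.py .486 .2928 .162 -66.5
```

```text
t 3.38 pos [0.4909 0.2842 0.2416] ang -67.08 F [-0.15 -0.33  0.08] w 0.0607 tilt [-0.0037 -0.0018]
delta tool cm [-0.99  0.09  7.96] turn -0.58
```

Emit:
send_rows(
  series=[
    [[-1.0,0.1,1.0,-0.6,6.0],[-0.2,0,2.0,0,6.0],[0,0,2.0,0,6.0],[0,0,1.5,0,6.0],[0,0,0,0,6.0]],
  ],
)

```text
time: 4.0
eef_pos: [0.4855, 0.2955, 0.174]
eef_rot: [2.623, -1.725, -0.001]
wrist_force: [0.3, -0.5, 1.3]
gripper_width: 0.0601
```

```bash
python3 st.py .486 .2928 .162 -66.5
```

```text
t 4.0 pos [0.4855 0.2955 0.174 ] ang -66.67 F [ 0.32 -0.53  1.29] w 0.0601 tilt [-0.0014 -0.0013]
delta tool cm [0.26 0.06 1.2 ] turn -0.17
```

Centred well enough; finish the descent and close.

Emit:
send_rows(
  series=[
    [[0.2,0,0.9,0,5.0],[0,0,0.3,0,4.0],[0,0,0,0,2.6],[0,0,0,0,0.5],[0,0,0,0,0.5],[0,0,0,0,0.5]],
  ],
)

```text
time: 4.75
eef_pos: [0.487, 0.2938, 0.1625]
eef_rot: [2.624, -1.727, 0.001]
wrist_force: [0.4, 0.4, -2.0]
gripper_width: 0.0178
```

```bash
python3 st.py .486 .2928 .162 -66.5
```

```text
t 4.75 pos [0.487  0.2938 0.1625] ang -66.7 F [ 0.42  0.43 -2.  ] w 0.0178 tilt [ 0.0004 -0.0005]
delta tool cm [0.06 0.13 0.05] turn -0.2
```

Emit:
send_rows(
  series=[
    [[0,0,-2.0,0,0.5],[0,0,-3.0,5,0.5],[0,0,-3.0,5,0.5],[0,0,-1.0,4.3,0.5],[0,0,0,0,0.5],[0,0,0,0,0.5]],
  ],
)

```text
time: 5.5
eef_pos: [0.4866, 0.2947, 0.261]
eef_rot: [-2.383, 2.043, -0.002]
wrist_force: [0.4, 0.4, -2.6]
gripper_width: 0.0176
```

```bash
python3 st.py .575 .201 .2485 -81
```

```text
t 5.5 pos [0.4866 0.2947 0.261 ] ang -81.21 F [ 0.42  0.41 -2.61] w 0.0176 tilt [0.0024 0.0013]
delta tool cm [10.61 -7.3   1.26] turn -0.21
```

Emit:
send_rows(
  series=[
    [[1.0,-2.0,0,0,0.5],[2.5,-2.5,0.4,0,0.5],[3.0,-2.0,0.4,0,0.5],[3.0,-1.0,0.4,0,0.5],[1.0,0,0,0,0.5],[0,0,0,0,0.5],[0,0,0,0,0.5]],
  ],
)

```text
time: 6.38
eef_pos: [0.5821, 0.1982, 0.2457]
eef_rot: [2.391, -2.037, -0.003]
wrist_force: [0.4, -0.1, -2.8]
gripper_width: 0.0178
```

```bash
python3 st.py .575 .201 .2485 -81
python3 - <<'E'
from h import *
ci,im,d=snap('side','s1')
save(im[100:260,180:340],'s1.png',3.5)
ci,im,d=snap('wrist','w4'); np.save('x.npy',0)
E
```

```text
t 6.38 pos [0.5821 0.1982 0.2457] ang -80.87 F [ 0.43 -0.06 -2.8 ] w 0.0178 tilt [-0.002   0.0008]
delta tool cm [-0.39  0.66 -0.28] turn 0.13
```

View pics/s1.png

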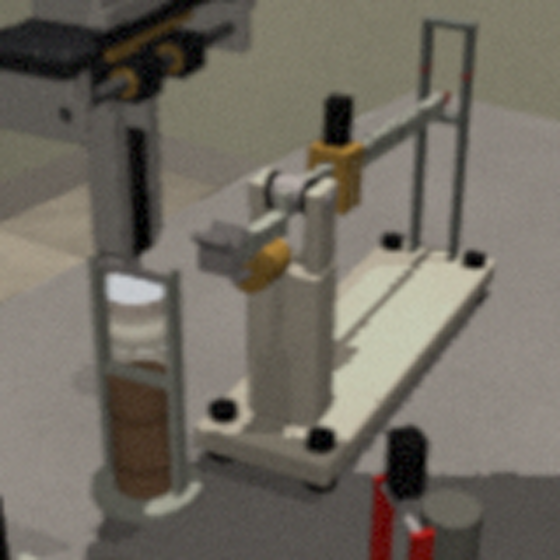

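s1: the stirrup hangs upright in the jaws short of the beam's end, with its bar at about (138,268). The groove block is at (225,240) and the red tip at (445,97), at the loop. Checking the bar's height and working out the approach.

Emit:
send_rows(
  series=[
    [[0,0.7,-0.3,0,0.5],[0,0,-0.1,0,0.5],[0,0,0,0,0.5]],
  ],
)

```text
time: 6.85
eef_pos: [0.5741, 0.1985, 0.2507]
eef_rot: [-2.394, 2.035, 0.002]
wrist_force: [-0.2, 1.0, -1.8]
gripper_width: 0.0177
```

```bash
python3 - <<'E'
from h import *
c,im,d=load('s1'); 
print('expected bar px in s1 crop',(proj(c,[[.5821,.1982,.2332],[.589,.1125,.218],[.5821,.1982,.2332-.15]])-[180,100])*3.5)
E
python3 st.py .589 .1125 .250 -81
```

```text
expected bar px in s1 crop [[129.82229954 268.77757775]
 [216.92922633 236.32064403]
 [142.31399312 484.08035271]]
t 6.85 pos [0.5741 0.1985 0.2507] ang -80.73 F [-0.2   0.96 -1.84] w 0.0177 tilt [-0.001  0.001]
delta tool cm [ 8.73 -0.09  0.06] turn 0.27
```

Emit:
send_rows(
  series=[
    [[1.0,0,0,0.3,0.5],[2.0,0,0,0,0.5],[2.0,0,0,0,0.5],[2.0,0,0,0,0.5],[1.0,0,0,0,0.5],[0,0,0,0,0.5],[0,0,0,0,0.5]],
  ],
)

```text
time: 7.72
eef_pos: [0.5878, 0.1112, 0.2502]
eef_rot: [2.384, -2.045, -0.001]
wrist_force: [0.1, 1.2, -1.9]
gripper_width: 0.0179
```

```bash
python3 st.py .589 .1125 .250 -81
python3 - <<'E'
from h import *
ci,im,d=snap('side','s2')
save(im[100:230,190:330],'s2.png',4)
E
```

```text
t 7.72 pos [0.5878 0.1112 0.2502] ang -81.26 F [ 0.12  1.15 -1.94] w 0.0179 tilt [-0.0012 -0.    ]
delta tool cm [-0.11 -0.14  0.02] turn -0.26
```

View pics/s2.png

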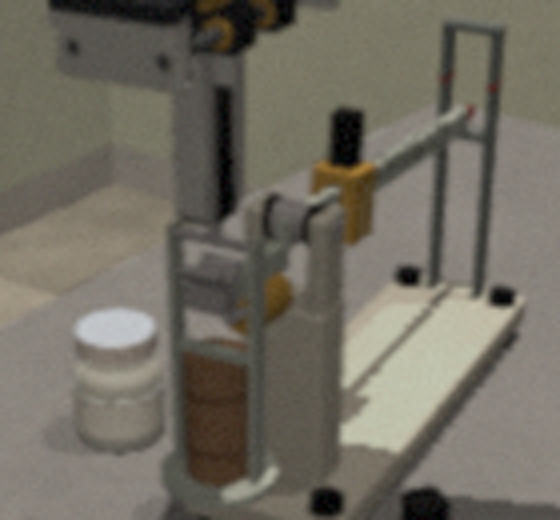

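s2: the beam end is inside the window between the legs, with the bar above the groove. Now lowering gently.

Emit:
send_rows(
  series=[
    [[-0.1,-0.1,0.6,-0.2,0.5],[0,0,0.6,0,0.5],[0,0,0.5,0,0.5],[0,0,0.4,0,0.5],[0,0,0.4,0,0.5],[0,0,0.4,0,0.5],[0,0,0,0,0.5]],
  ],
)

```text
time: 8.65
eef_pos: [0.5883, 0.1139, 0.2189]
eef_rot: [2.39, -2.038, -0.002]
wrist_force: [0.4, 0.1, -1.2]
gripper_width: 0.0182
```

```bash
python3 st.py .589 .1125 .2145 -81
```

```text
t 8.65 pos [0.5883 0.1139 0.2189] ang -80.91 F [ 0.44  0.15 -1.17] w 0.0182 tilt [-0.0015  0.0001]
delta tool cm [ 0.15 -0.05  0.44] turn 0.09
```

Emit:
send_rows(
  series=[
    [[0.1,0,0.2,0,0.5],[0,0,0.2,0,0.5],[0,0,0,0,0.5]],
  ],
)

```text
time: 9.02
eef_pos: [0.5887, 0.1127, 0.2149]
eef_rot: [2.39, -2.038, -0.001]
wrist_force: [0.8, -0.2, -1.6]
gripper_width: 0.0178
```

```bash
python3 st.py .589 .1125 .2145 -81;python3 - <<'E'
from h import *
ci,im,d=snap('side','s3')
save(im[100:230,190:330],'s3.png',4)
E
```

```text
t 9.03 pos [0.5887 0.1127 0.2149] ang -80.92 F [ 0.81 -0.21 -1.57] w 0.0178 tilt [-0.001 -0.   ]
delta tool cm [ 0.02 -0.03  0.04] turn 0.08
```

View pics/s3.png

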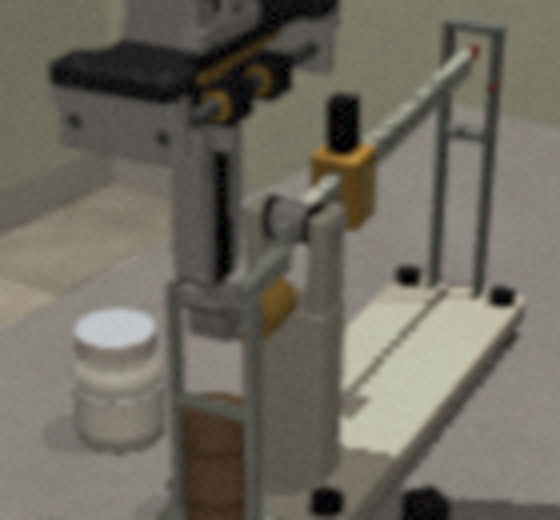

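s3: the bar is in the groove and the load end is down. The red tip has risen to (474,50), from (470,110) before; the level marks are at (445,77) and (492,88). Computing the tilt.

```bash
cat > tilt.py <<'E'
from h import *
PV=np.array([.6048,.0136,.210]); Y=np.array([np.cos(np.radians(99)),np.sin(np.radians(99)),0])
def redtip(im,box=(290,95,325,145)):
    x0,y0,x1,y1=box;q=im[y0:y1,x0:x1].astype(int);m=((q[...,0]>q[...,1]+25)&(q[...,0]>q[...,2]+25)).astype(np.uint8)
    n,l,s,c=cv2.connectedComponentsWithStats(m);return [((c[i]+[x0,y0]).round(1).tolist(),int(s[i,4])) for i in range(1,n)]
def tilts(ci):
    th=np.linspace(-.08,.08,5);return [(round(t,3),proj(ci,PV-.3*Y*np.cos(t)+[0,0,.3*np.sin(t)])[0].round(1).tolist()) for t in th]
E
python3 - <<'E'
from tilt import *
for n in('s1','s2','s3'):
    c,im,d=load(n);print(n,redtip(im))
print(tilts(c))
E
```

```text
s1 [([313.0, 121.5], 2), ([307.0, 127.5], 2)]
s2 [([313.0, 121.5], 2), ([307.0, 127.5], 2)]
s3 [([308.2, 112.0], 4), ([313.0, 121.5], 2)]
[(np.float64(-0.08), [307.7, 126.3]), (np.float64(-0.04), [308.0, 122.5]), (np.float64(0.0), [308.3, 118.7]), (np.float64(0.04), [308.6, 114.9]), (np.float64(0.08), [308.7, 111.1])]
```

Emit:
send_rows(
  series=[
    [[0,0,0.05,0,0.5],[0,0,0.05,0,0.5],[0,0,0,0,0.5]],
  ],
)

```text
time: 9.45
eef_pos: [0.5888, 0.1126, 0.2142]
eef_rot: [2.39, -2.039, -0.001]
wrist_force: [-0.1, -1.6, -1.1]
gripper_width: 0.0176
```

```bash
python3 st.py .589 .1125 .2145 -81;python3 - <<'E'
from tilt import *
c,im,d=snap('side','s4');print(redtip(im))
E
```

```text
t 9.45 pos [0.5888 0.1126 0.2142] ang -80.93 F [-0.14 -1.56 -1.12] w 0.0176 tilt [-0.0006 -0.0001]
delta tool cm [ 0.02 -0.02 -0.03] turn 0.07
[([308.3, 111.3], 3), ([313.0, 121.5], 2)]
```

Emit:
send_rows(
  series=[
    [[0,0,0.05,0,0.5],[0,0,0,0,0.5],[0,0,0,0,0.5]],
  ],
)

```text
time: 9.88
eef_pos: [0.5889, 0.1126, 0.2138]
eef_rot: [2.39, -2.039, -0.0]
wrist_force: [-0.4, -1.7, 0.3]
gripper_width: 0.0177
```

```bash
python3 st.py .589 .1125 .2145 -81;python3 - <<'E'
from tilt import *
c,im,d=snap('side','s5');print(redtip(im)); print(get_obs()['wrist_force'])
E
```

```text
t 9.88 pos [0.5889 0.1126 0.2138] ang -80.93 F [-0.37 -1.66  0.32] w 0.0177 tilt [-0.0004 -0.0001]
delta tool cm [ 0.01 -0.01 -0.07] turn 0.07
[([308.2, 111.2], 6), ([313.0, 121.5], 2)]
[-0.15263446 -1.172769    0.25120207]
```

Weight is off the wrist and the beam is on its stop. Releasing gradually.

Emit:
send_rows(
  series=[
    [[0,0,0,0,1.9],[0,0,0,0,2.1],[0,0,0,0,2.6],[0,0,0,0,3.5],[0,0,0,0,4.5]],
  ],
)

```text
time: 10.55
eef_pos: [0.5889, 0.1132, 0.2139]
eef_rot: [-2.39, 2.038, 0.001]
wrist_force: [0.6, 0.1, -0.2]
gripper_width: 0.0416
```

Emit:
send_rows(
  series=[
    [[0,0,-1.0,0,4.5],[0,0,-2.0,0,4.5],[0,0,-3.0,0,4.5],[0,0,-3.0,0,4.5],[0,0,0,0,4.5]],
  ],
)

```text
time: 11.18
eef_pos: [0.5889, 0.1135, 0.3095]
eef_rot: [-2.39, 2.037, -0.0]
wrist_force: [-0.3, -0.6, 0.2]
gripper_width: 0.0451
```

```bash
python3 st.py .589 .1125 .2145 -81;python3 - <<'E'
from tilt import *
c,im,d=snap('side','s6');print(redtip(im)); save(im[100:230,190:330],'s6.png',4)
c,im,d=snap('wrist','w6')
t=[-.08,.08]
# poise knob in side
x0,y0,x1,y1=262,105,300,160;g=(im.max(2)<0)
_,ims,_=load('s6');g=(ims[y0:y1,x0:x1].max(2)<50).astype(np.uint8);n,l,s,cc=cv2.connectedComponentsWithStats(g);print([(cc[i]+[x0,y0],s[i]) for i in range(1,n) if s[i,4]>20])
E
```

```text
t 11.18 pos [0.5889 0.1135 0.3095] ang -80.88 F [-0.33 -0.55  0.15] w 0.0451 tilt [0.0011 0.0011]
delta tool cm [0.11 0.02 9.5 ] turn 0.12
[([307.8, 111.0], 4), ([313.0, 121.5], 2)]
[(array([275.03157895, 130.43157895]), array([10, 19,  7, 14, 95], dtype=int32))]
```

View pics/s6.png

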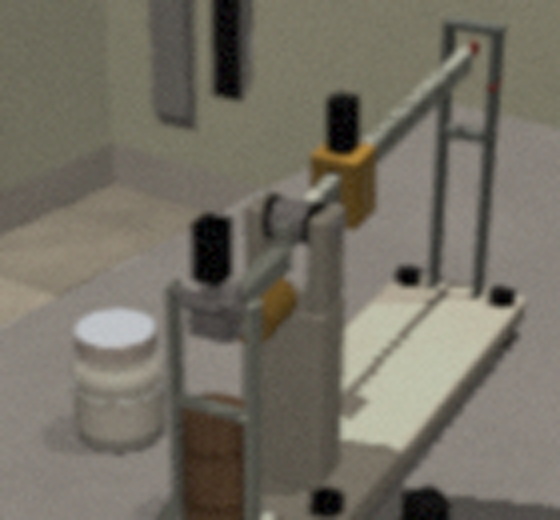

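s6: the stirrup hangs free at the seat with its knob at (212,248). The beam rests on the load-side stop, tip at (474,48). The poise knob is at (343,122). Locating the poise knob from the wrist view's depth and the side view.

Run:
```python
from tilt import *
c,im,d=load('w6');v,u=np.mgrid[0:384,0:512];v=v.ravel();u=u.ravel()
P=ond(c,np.c_[u,v],d[v,u]);k=(P[:,2]>.262)&(P[:,2]<.275)&(np.linalg.norm(P[:,:2]-[.615,-.05],axis=1)<.03)
T=P[k];print(k.sum(),T.mean(0) if k.any() else '', cv2.minAreaRect((T[:,:2]*1000).astype(np.float32)) if k.any() else '')
if k.any(): print('px',u[k].mean(),v[k].mean())
cs,ims,_=load('s6');print('side@.249',onz(cs,[(275.03,130.4)],.249))
```

```text
453 [ 0.61467394 -0.04700898  0.2678162 ] ((614.041748046875, -48.04525375366211), (18.151201248168945, 17.717361450195312), 11.966399192810059)
px 447.45474613686537 208.85209713024284
side@.249 [[ 0.61478876 -0.04925985  0.249     ]]
```

Emit:
send_rows(
  series=[
    [[4.1,0,0,0,4.0],[4.1,0,0,0,4.0],[4.1,0,0,0,4.0],[4.1,0,0,0,4.0],[0,0,0,0,4.0],[0,0,0,0,4.0]],
  ],
)

```text
time: 12.02
eef_pos: [0.6127, -0.0531, 0.3016]
eef_rot: [2.389, -2.032, -0.013]
wrist_force: [0.9, 1.6, -0.1]
gripper_width: 0.0397
```

```bash
python3 st.py .6147 -.049 .249 -81
python3 - <<'E'
from tilt import *
c,im,d=snap('wrist','w7');v,u=np.mgrid[0:384,0:512];v=v.ravel();u=u.ravel()
P=ond(c,np.c_[u,v],d[v,u]);k=(P[:,2]>.262)&(P[:,2]<.275)&(np.linalg.norm(P[:,:2]-[.615,-.05],axis=1)<.03)
T=P[k];print(k.sum(),T.mean(0) if k.any() else '', cv2.minAreaRect((T[:,:2]*1000).astype(np.float32)) if k.any() else '')
E
```

```text
t 12.03 pos [ 0.6127 -0.0531  0.3016] ang -80.76 F [ 0.88  1.64 -0.05] w 0.0397 tilt [-0.0099  0.0014]
delta tool cm [-0.35 -0.32  5.26] turn 0.24
472 [ 0.61553379 -0.04921746  0.26805679] ((614.68359375, -49.19268035888672), (17.414167404174805, 17.027725219726562), 9.223878860473633)
```

Emit:
send_rows(
  series=[
    [[-0.35,-0.25,1.0,0.2,4.0],[0,0,1.5,0,4.0],[0,0,0,0,4.0]],
  ],
)

```text
time: 12.45
eef_pos: [0.6139, -0.0468, 0.274]
eef_rot: [2.388, -2.032, -0.015]
wrist_force: [0.1, 0.4, -0.2]
gripper_width: 0.0398
```

```bash
python3 st.py .6147 -.049 .249 -81
```

```text
t 12.45 pos [ 0.6139 -0.0468  0.274 ] ang -80.81 F [ 0.07  0.37 -0.21] w 0.0398 tilt [-0.0112  0.0016]
delta tool cm [ 0.24 -0.07  2.5 ] turn 0.19
```

Emit:
send_rows(
  series=[
    [[0.2,0,0.8,0,4.0],[0,0,0.8,0,4.0],[0,0,0.8,0,4.0],[0,0,0,0,3.0],[0,0,0,0,2.4],[0,0,0,0,2.4]],
  ],
)

```text
time: 13.2
eef_pos: [0.6141, -0.0487, 0.2486]
eef_rot: [2.388, -2.032, -0.014]
wrist_force: [0.9, 0.1, 0.2]
gripper_width: 0.0236
```

```bash
python3 st.py .6147 -.049 .249 -81
python3 - <<'E'
from tilt import *
c,im,d=snap('side','s7');print(redtip(im))
E
```

```text
t 13.2 pos [ 0.6141 -0.0487  0.2486] ang -80.8 F [0.93 0.09 0.25] w 0.0236 tilt [-0.0107  0.0016]
delta tool cm [ 0.04 -0.05 -0.04] turn 0.2
[([307.8, 111.0], 4), ([313.0, 121.5], 2)]
```

Emit:
send_rows(
  series=[
    [[0,0,0,0,2.1],[0.2,0,0,0,2.0],[0.5,0,0,0,2.0],[0.8,0,0,0,2.0],[0.8,0,0,0,2.0],[0.8,0,0,0,2.0],[0.5,0,0,0,2.0],[0,0,0,0,2.0]],
  ],
)

```text
time: 14.25
eef_pos: [0.6203, -0.0868, 0.2485]
eef_rot: [2.388, -2.033, -0.015]
wrist_force: [0.3, -0.3, 0.4]
gripper_width: 0.0201
```

```bash
python3 st.py .6147 -.049 .249 -81
python3 - <<'E'
from tilt import *
c,im,d=snap('side','s8');print(redtip(im))
o=get_obs();print('r tool',-(o['eef_pos']-PV)@Y)
E
```

```text
t 14.25 pos [ 0.6203 -0.0868  0.2485] ang -80.82 F [ 0.29 -0.32  0.35] w 0.0201 tilt [-0.0107  0.0022]
delta tool cm [-3.83 -0.05 -0.04] turn 0.18
[([308.0, 114.5], 2), ([313.0, 121.5], 2)]
r tool 0.10144660734696447
```

```bash
cat >> tilt.py <<'E'
X=np.array([np.cos(np.radians(9)),np.sin(np.radians(9)),0])
def beamslope(ci,d,rmax=.285,excl=None):
    v,u=np.mgrid[0:384,0:512];v=v.ravel();u=u.ravel();P=ond(ci,np.c_[u,v],d[v,u]);ok=d[v,u]>.05
    D=P-PV;s=-D@Y;x=D@X
    g=ok&(abs(x)<.05)&(abs(s)<.25)&(P[:,2]>.02)&(P[:,2]<.06)
    a=np.polyfit(s[g],P[g,2],1)[0] if g.sum()>100 else 0
    b=ok&(abs(x)<.012)&(s>.045)&(s<rmax)&(abs(P[:,2]-.212)<.045)
    if excl: b&=(abs(s-excl)>.022)
    S,Z=s[b],P[b,2]
    for _ in range(4):
        p=np.polyfit(S,Z,1);e=abs(Z-np.polyval(p,S));k=e<max(.003,2*np.median(e));S,Z=S[k],Z[k]
    return 'beam slope %.4f base slope %.4f n %d z0 %.4f srange %.3f %.3f'%(p[0],a,len(S),p[1],S.min(),S.max())
E
python3 - <<'E'
from tilt import *
for n,e in(('w1',.066),('w2',.066),('w6',.064),('w7',.064)):
    c,im,d=load(n);print(n,beamslope(c,d,excl=e))
c,im,d=snap('wrist','w8');print('w8',beamslope(c,d,excl=.102)); print(get_obs()['time'])
E
```

```text
w1 beam slope -0.0798 base slope -0.0056 n 975 z0 0.2156 srange 0.088 0.283
w2 beam slope -0.0852 base slope -0.0068 n 674 z0 0.2169 srange 0.102 0.279
w6 beam slope 0.0859 base slope -0.0379 n 489 z0 0.2162 srange 0.089 0.159
w7 beam slope 0.0848 base slope -0.0298 n 1870 z0 0.2162 srange 0.086 0.284
w8 beam slope 0.0479 base slope -0.0136 n 2689 z0 0.2159 srange 0.045 0.285
14.35
```

The wrist-depth slope reproduces both stops (-0.080 and +0.085), so it works as a tilt gauge. Easing the fingers off to read the free tilt.

Emit:
send_rows(
  series=[
    [[-0.1,0,0,0,2.6],[0,0,0,0,2.6],[0,0,0,0,2.6],[0,0,0,0,2.6],[0,0,0,0,2.6],[0,0,0,0,2.6],[0,0,0,0,2.6],[0,0,0,0,2.6]],
  ],
)

```text
time: 15.35
eef_pos: [0.6201, -0.0851, 0.2489]
eef_rot: [2.389, -2.032, -0.014]
wrist_force: [-0.2, -0.3, 0.2]
gripper_width: 0.0264
```

```bash
cat > m.py <<'E'
from tilt import *
o=get_obs();r=-(o['eef_pos']-PV)@Y
c,im,d=snap('wrist','wx%d'%int(o['time']*100));print('t',round(o['time'],2),'rtool %.4f z %.4f across %.4f w %.4f'%(r,o['eef_pos'][2],(o['eef_pos']-PV)@X,o['gripper_width']),beamslope(c,d,excl=r))
v,u=np.mgrid[0:384,0:512];v=v.ravel();u=u.ravel();P=ond(c,np.c_[u,v],d[v,u]);D=P-PV
# poise front (outer) edge: brass
q=im[v,u].astype(int);k=(q[:,0]>q[:,2]+50)&(abs(-D@Y-r)<.04)&(P[:,2]>.2)&(abs(D@X)<.02);s=(-D@Y)[k]
print('brass s pct',np.percentile(s,[2,50,98]).round(4) if k.sum() else '',k.sum(),'F',o['wrist_force'].round(1))
E
python3 m.py
```

```text
t 15.35 rtool 0.0999 z 0.2489 across -0.0003 w 0.0264 beam slope 0.0785 base slope -0.0284 n 2772 z0 0.2160 srange 0.045 0.285
brass s pct [0.0703 0.1051 0.1334] 1128 F [-0.2 -0.3  0.2]
```

Emit:
send_rows(
  series=[
    [[0.1,0,0,0,2.0],[0.3,0,0,0,2.0],[0.3,0,0,0,2.0],[0.25,0,0,0,2.0],[0,0,0,0,2.0],[-0.2,0,0,0,2.6],[0,0,0,0,2.6],[0,0,0,0,2.6]],
  ],
)

```text
time: 16.4
eef_pos: [0.6214, -0.093, 0.2488]
eef_rot: [2.389, -2.032, -0.014]
wrist_force: [0.2, -0.1, 0.5]
gripper_width: 0.0258
```

Emit:
send_rows(
  series=[
    [[0,0,0,0,2.6],[0,0,0,0,2.6],[0,0,0,0,2.6],[0,0,0,0,2.6],[0,0,0,0,2.6]],
  ],
)

```text
time: 17.02
eef_pos: [0.6214, -0.0931, 0.2489]
eef_rot: [2.389, -2.032, -0.014]
wrist_force: [0.2, -0.4, -0.6]
gripper_width: 0.026
```

```bash
python3 m.py
```

```text
t 17.02 rtool 0.1080 z 0.2489 across -0.0003 w 0.0260 beam slope 0.0044 base slope -0.0079 n 2456 z0 0.2160 srange 0.045 0.285
brass s pct [0.0768 0.1097 0.1411] 1040 F [ 0.2 -0.4 -0.6]
```

Emit:
send_rows(
  series=[
    [[0,0,0,0,3.2],[0,0,0,0,4.0],[0,0,0,0,4.0],[0,0,-1.0,0,4.0],[0,0,-2.0,0,4.0],[0,0,-2.0,0,4.0],[0,0,0,0,4.0],[0,0,0,0,4.0]],
  ],
)

```text
time: 18.08
eef_pos: [0.622, -0.093, 0.3019]
eef_rot: [2.39, -2.032, -0.013]
wrist_force: [0.0, -0.1, -0.0]
gripper_width: 0.0404
```

```bash
python3 m.py
python3 - <<'E'
from tilt import *
c,im,d=snap('side','s9');print(redtip(im),tilts(c)[2]);save(im[90:260,180:340],'s9.png',3.5)
E
```

```text
t 18.07 rtool 0.1080 z 0.3019 across 0.0003 w 0.0404 beam slope -0.0056 base slope -0.0072 n 1687 z0 0.2160 srange 0.045 0.284
brass s pct [0.0844 0.1118 0.1344] 573 F [ 0.  -0.1 -0. ]
[([308.0, 120.0], 1), ([313.0, 121.5], 2)] (np.float64(0.0), [308.3, 118.7])
```

View pics/s9.png

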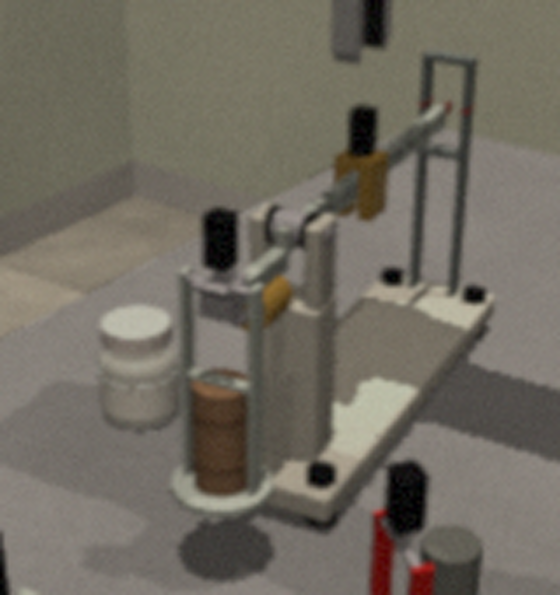

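s9: the tip is at (447,107), level with the red marks at (425,104) and (467,111). The stirrup hangs free with its foot clear. I'll back off further and re-measure after settling.

Emit:
send_rows(
  series=[
    [[0,0,-2.0,0,4.0],[0,0,-3.0,0,4.0],[0,0,-3.0,0,4.0],[0,0,0,0,4.0],[0,0,0,0,4.0],[0,0,0,0,4.0],[0,0,0,0,4.0],[0,0,0,0,4.0]],
  ],
)

```text
time: 19.18
eef_pos: [0.6213, -0.0934, 0.3781]
eef_rot: [2.386, -2.029, -0.025]
wrist_force: [-0.5, 0.2, 0.7]
gripper_width: 0.0401
```

```bash
for i in 1 2 3; do python3 m.py; done
python3 - <<'E'
from tilt import *
c,im,d=snap('side','s10');print(redtip(im))
E
```

```text
t 19.18 rtool 0.1082 z 0.3781 across -0.0005 w 0.0401 beam slope -0.0030 base slope -0.0077 n 967 z0 0.2153 srange 0.045 0.285
brass s pct [0.0894 0.1136 0.128 ] 332 F [-0.5  0.2  0.7]
t 19.23 rtool 0.1082 z 0.3781 across -0.0005 w 0.0399 beam slope -0.0037 base slope -0.0077 n 978 z0 0.2155 srange 0.045 0.285
brass s pct [0.0881 0.1124 0.1272] 326 F [ 0.1 -0.8  0.5]
t 19.27 rtool 0.1082 z 0.3782 across -0.0004 w 0.0400 beam slope -0.0042 base slope -0.0077 n 1001 z0 0.2156 srange 0.045 0.284
brass s pct [0.0894 0.1129 0.1292] 334 F [0.4 0.4 0. ]
[([308.0, 120.0], 1), ([313.0, 121.5], 2)]
```

Run:
```python
from tilt import *
c,im,d=snap('wrist','w20');print(beamslope(c,d,excl=.108))
v,u=np.mgrid[0:260,0:512];v=v.ravel();u=u.ravel();P=ond(c,np.c_[u,v],d[v,u]);D=P-PV;s=-D@Y;x=D@X
g=(d[v,u]>.05)&(abs(P[:,2])<.012)&(abs(s)<.3);A=np.c_[s[g],x[g],np.ones(g.sum())];print('bench slope',np.linalg.lstsq(A,P[g,2],rcond=None)[0],g.sum())
o=get_obs();print(o['time'],o['qd'].round(3))
job_done()
```

```text
beam slope -0.0042 base slope -0.0077 n 1009 z0 0.2155 srange 0.045 0.285
bench slope [ 0.00087349 -0.00103437  0.00120586] 57162
19.425 [-0.     0.    -0.002  0.002 -0.    -0.001 -0.002]
the job is handed in; nothing more can be done
```

The small aluminium stirrup with the brown core hangs from the seat, and the beam floats about level and still. I handed the job in at 19.4 s with the gripper clear of everything.

- **Hanging:** I brought the stirrup in past the beam's end and lowered it until the beam was on its stop. The wrist force showed the weight had come off before I let go.
- **Poise:** I did not truly pinch the knob. The fixed grip force of about 30 N would have passed the 25 N limit, so I bracketed it with the fingers about 2 mm wider than the knob. I then slid it out in two pushes, from roughly 32 mm to 74 mm.
- **Last tilt readings:** The wrist depth image gave a beam tilt of -3 to -4 mrad, steady over four readings. In the side view the red tip stood level with the red marks.
- **Disagreement:** In the same image the balance's base read a slope of -8 mrad, which would put the beam at about +4 mrad, while the bench read 1 mrad. So the beam is level only to about 5 mrad, or 0.6 mm of poise travel.
- **Pictures viewed:** 11 in all.

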